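# Load a cornbread tin into the warming dock through its spring flaps

## Robot

A 6-joint arm with a two-finger parallel gripper is mounted at the origin on the work surface. World frame = base frame: x ahead of the robot, y to its left, z up, the work surface at z = 0. Lengths are in m, angles in degrees, forces in N, time in s.
With the tool pointing down it reaches from about 0.275 to 0.975 m from the base axis. Payload 8.4 kg.
Tool frame: the origin (TCP) lies midway between the tips of the shut fingers; the grasp point (between the pads) lies 19 mm behind it; z points along the fingers, y is the line along which they close (so a half turn about z gives the same grasp; the last joint's range is limited). The gripper opens to 92 mm and grips with 3 to 60 N. Pads are 20 mm wide; open, the fingers measure 128 mm over their backs; the gripper's body (75 mm by 189 mm) begins 69 mm behind the grasp point.
Start: joints at [70.852, 20.225, 93.587, -0, 66.188, -0.138], TCP at [0.204, 0.591, 0.179] pointing down, gripper open.
Joint ranges: [-150.9, 150.9], [-52.94, 120.26], [3.33, 152.33], [-74.26, 254.26], [0, 154.13], [-172.89, 172.89]. Speed limits (degrees/s): [127.2, 127.2, 159.86, 180, 180, 180].

## Interface

Orientations are given as [roll, pitch, yaw] about the fixed x, y, z axes, in that order (R = Rz(yaw) Ry(pitch) Rx(roll)).
In Python, from plant import bot gives the robot as it stands. Calls block until the motion is done:
- bot.move_to(position, orientation): joint-space move of the TCP to a pose.
- bot.movel(position, rate=0.15, rotation=None, guard=None): straight line of the TCP; rotation=None keeps the orientation; rate is the mean speed in m/s. With guard (N) it stops when the force on the tool has changed by that much, and returns True; else False.
- bot.set_joints(angles): joint-space move.
- bot.open() and bot.close(squeeze=None): open the fingers fully, or close them until they stop; squeeze is the grip in N (None keeps the last).
- bot.pause(seconds).
- bot.inverse_kinematics(position, orientation): joint angles nearest the present ones, or None.
- bot.grab_frame(name): name is "scene" or "top"; returns the picture (420x560x3 uint8, blue, green, red); there is no depth.
- bot.get_calibration(name): a dict with "mtx" (3x3 intrinsics, pixels), "R" (3x3) and "t" (3): a world point X has camera coordinates R X + t. Camera axes: x right, y down, z forward; pixel columns grow to the right and rows downward; lengths in m; the calibration is good to about 2 mm. A picture is of the moment at which its call begins. get_calibration takes no time and is no camera call.
A pose or a line that the arm cannot do raises bot.PlanningError and nothing moves.
- bot.finish_job(): hands the job in; it is judged then, once.
Readings, each from a call of its own:
- bot.get_t(): time.
- bot.get_q(): joint angles.
- bot.get_joint_velocities(): joint speeds.
- bot.get_effort(): joint torques, N m.
- bot.get_tcp_pos(): TCP position.
- bot.get_eef_rot(): TCP orientation.
- bot.get_force(): force on the tool from outside, world axes, zero at the start.
- bot.get_torque(): the same for the moment, N m.
- bot.get_width(): opening from 0.0 (shut) to 1.0 (fully open).
- bot.get_gripper_force(): force on a finger pad.
Only numpy, scipy, OpenCV 4.12 (cv2) and the standard library are available. Lean on these libraries where they do the work, as an engineer would, in place of code of your own. Each camera call takes 0.05 s, during which the arm holds its last target. There are 200 camera calls.

## Task

Put the small tin of golden cornbread down on the warming dock's landing shelf, then push it in through the two red spring flaps until it has pressed the dock's back buffer fully home against its firm stop, and take the hand out again so that the flaps close behind the tin. Feel your way and push gently: never push the tin in, or press the hand itself against the dock, with more than about 20 N. Keep the tin level all the way, and leave the tin of greens, the shaker and the serving spoon where they are.

Things in the scene. Friction and masses are not known exactly. Their poses are not given: they have to be found in the camera images.
- corn_tin_mid (a point): centre (half-way up) of the loose tin of golden cornbread: an aluminium loaf tin, 100 long (its x axis) x 56 wide (its y axis) x 42 mm high, straight-sided, both ends alike, 0.3 to 0.55 kg, standing upright on the table at the start. Grasp it across its 56 mm width.
- greens_tin_mid (a point): centre of a like tin, filled with dark greens; stays where it is.
- dock: low white and steel warming dock, fixed to the table. Origin at table height under the middle of the line of the closed flaps; x axis points inwards (the way the tin travels, roughly away from the robot), z up. Its floor is level, 12 mm above the table. White bodies at both sides, 66 mm high, reach y +-120 mm from x = -5 mm on; rear panel 100 mm high at x = 210 to 240 mm.
- landing (a point): where to set the tin's middle down: on the open landing shelf (12 mm above the table, dock x -160 to 0 mm, y +-60), 97 mm before the flap line; the tin's length goes along the dock's x. Ahead of it two steel lead-in cheeks, 54 mm high, narrow from y +-60 at dock x = -41 mm to +-34 at -3 mm.
- bay (a point): floor of the open-topped bay behind the flaps, 40 mm past their line: walls at dock y +-45 mm, narrowing from x = 53 to a guide at +-31 mm at x = 87 mm, roofed from there on (roof 60 to 66 mm above the table). The tin's rear end must be over 44 mm past the flaps for them to close; with the buffer home it is 50 to 72 mm past, by a setting that is not measured: feel for it. Closed fingers fit in from above.
- flap_left (a joint): red upright spring flap, hinged at dock y = +41 mm, 38 mm wide, 42 mm high: 0 rad closed, opens inwards only, up to 1.45, closes by itself. The two flaps together resist the tin with about 4 to 10 N at first (felt at the hand, friction included), less once open.
- flap_right (a joint): the mirror-image flap, hinged at dock y = -41 mm; the same values.
- buffer (a joint): stiff-sliding black buffer plate across the end of the roofed bay, with a green tab that shows through the slot in the roof: 0 m untouched, 0.008 pushed home against a firm stop. It needs about 4 N (on top of the sliding friction of the tin, some 2 to 5 N, more if the hand bears down on it) and stays where it is left.
- shaker: small clear shaker, 40 mm across, 90 high, on the left; stays where it is.
- spoon: steel serving spoon lying on the right; stays where it is.
Things that resemble listed ones, but are neither listed nor needed, are in the scene too. Leave any blue look-alike of the part that bears corn_tin_mid alone.

How it is judged:
By the outcome, as a careful person would: the job done as asked, in the order asked, and still so for the second after the job is handed in, with the robot touching nothing.
It also fails if it takes over 70 s, if anything falls off the work surface, if the arm or the gripper's body presses on something with over 40 N, if the wrist force passes 120 N, or if a joint passes its speed limit or range.

## Working session

There is one attempt and no reset: what is moved stays moved. The work goes in short steps, each a Python script; the robot and the scene stay as the last script left them, time stands still between calls to the robot, and variables do not carry over. Pictures are saved under pics/ and viewed, at most 10 in all, crops included, and the job is handed in when it is done.

```bash
mkdir -p pics; python3 - <<'E'
from plant import bot
import cv2
for n in("scene","top"):
    f=bot.grab_frame(n);cv2.imwrite(f"pics/{n}0.png",cv2.resize(f,(800,600),interpolation=cv2.INTER_CUBIC))
    cv2.imwrite(f"{n}0_raw.png",f)
    c=bot.get_calibration(n);print(n,c)
print(bot.get_eef_rot(),bot.get_t())
E
```

```text
scene {'mtx': array([[394.95024206,   0.        , 273.07256785],
       [  0.        , 394.95024206, 202.2933902 ],
       [  0.        ,   0.        ,   1.        ]]), 'R': array([[ 0.07042894,  0.99750136,  0.00554929],
       [ 0.52231664, -0.03213771, -0.85214582],
       [-0.84983827,  0.06291422, -0.52327499]]), 't': array([-0.0317131 , -0.22959028,  1.65397679])}
top {'mtx': array([[384.90444484,   0.        , 283.62160107],
       [  0.        , 384.90444484, 205.54549833],
       [  0.        ,   0.        ,   1.        ]]), 'R': array([[-0.02326467, -0.9995003 ,  0.02139863],
       [-0.98346264,  0.01903538, -0.180108  ],
       [ 0.17961067, -0.0252349 , -0.98341406]]), 't': array([-0.02573846,  0.57880572,  0.87816508])}
[-1.79928947e+02  1.40576769e-03  1.60990608e+02] 0.1
```

View pics/scene0.png

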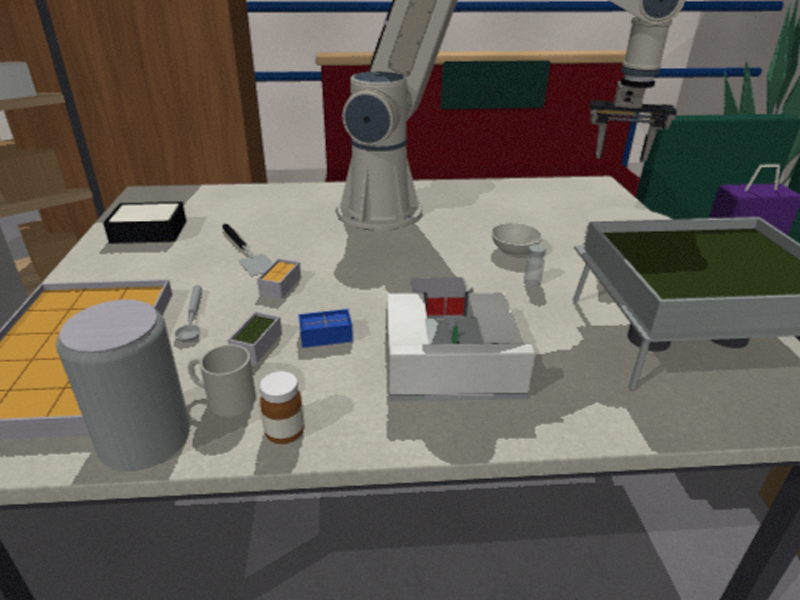

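View pics/top0.png

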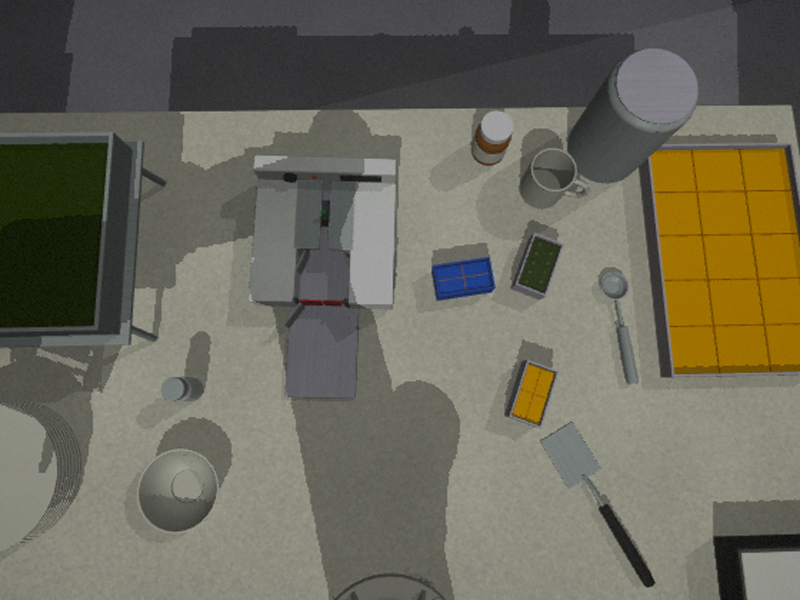

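The candidates for the cornbread tin, in the top view, are:
- the small golden tin at (533,393), which fits: small loaf tin, golden filling
- the big golden tray at (730,260), which is far too large
- the blue look-alike at (463,278), to be left alone
- the greens tin at (538,265)

I'll confirm with an enlarged crop.

```bash
python3 - <<'E'
import cv2,numpy as np
f=cv2.imread("top0_raw.png")
a=cv2.resize(f[245:305,345:400],None,fx=6,fy=6,interpolation=cv2.INTER_CUBIC) # 330x360
b=cv2.resize(f[105:285,170:285],None,fx=3.3,fy=3.3,interpolation=cv2.INTER_CUBIC)
h=max(a.shape[0],b.shape[0]);o=np.zeros((h,a.shape[1]+b.shape[1],3),np.uint8)
o[:a.shape[0],:a.shape[1]]=a;o[:b.shape[0],a.shape[1]:]=b
print(o.shape);cv2.imwrite("pics/crop1.png",o)
E
```

```text
(594, 710, 3)
```

View pics/crop1.png

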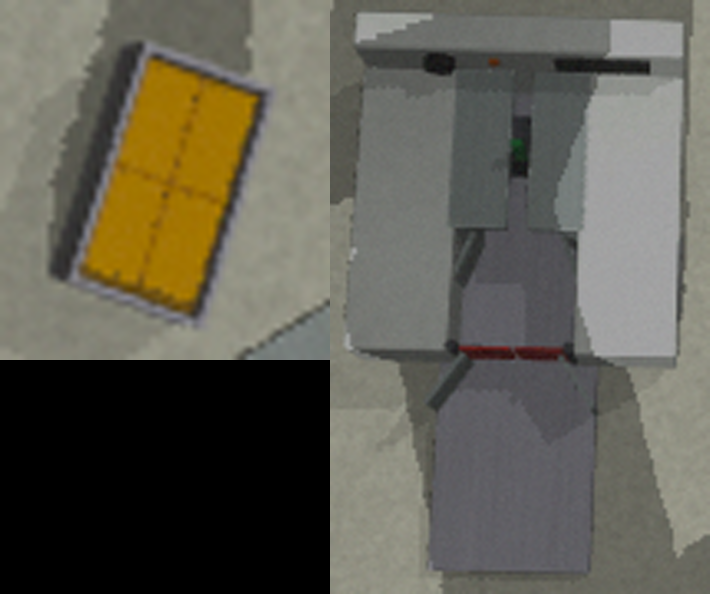

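The crop confirms the tin: its rim corners are at crop (145,43), (270,92), (198,325) and (68,282). The dock's shelf near corners are at (430,570) and (589,572), and its rear top corners at (357,13) and (685,22). The flaps are red, between (452,347) and (568,352).

```bash
cat > h.py <<'E'
from plant import bot
import numpy as np, cv2
from scipy.optimize import least_squares
def proj(X,n="top"):
    c=bot.get_calibration(n);p=(np.atleast_2d(X)@c["R"].T+c["t"])@c["mtx"].T;return p[:,:2]/p[:,2:]
def place(L,p):
    c,s=np.cos(p[2]),np.sin(p[2]);L=np.asarray(L,float)
    return np.c_[p[0]+c*L[:,0]-s*L[:,1],p[1]+s*L[:,0]+c*L[:,1],L[:,2]]
def fit(L,uv,p0,n="top"):
    r=least_squares(lambda p:(proj(place(L,p),n)-uv).ravel(),p0,loss="soft_l1")
    return r.x,(proj(place(L,r.x),n)-uv).round(1).tolist()
E
python3 - <<'E'
from h import *
c=bot.get_calibration("top");print("cam",-c["R"].T@c["t"])
uv=np.array([[145,43],[270,92],[198,325],[68,282]])/6+[345,245]-.4
p,r=fit([[.05,.028,.042],[.05,-.028,.042],[-.05,-.028,.042],[-.05,.028,.042]],uv,[.5,-.2,-.3]);print(p,np.degrees(p[2]),r)
uvd=(np.array([[430,570],[589,572],[357,13],[685,22],[452,345],[568,351]])-[330,0])/3.3+[170,105]-.4
L=[[-.16,.06,.012],[-.16,-.06,.012],[.24,.12,.1],[.24,-.12,.1],[0,.041,.054],[0,-.041,.054]]
d,r=fit(L,uvd,[.6,.1,0]);print(d,np.degrees(d[2]),r)
f=bot.grab_frame("top");s=bot.grab_frame("scene")
W=[[[-.16,.06,.012],[-.16,-.06,.012],[0,-.06,.012],[0,.06,.012]],[[-.005,.12,.066],[-.005,-.12,.066],[.21,-.12,.066],[.21,.12,.066]],[[.24,.12,.1],[.24,-.12,.1],[.21,-.12,.1],[.21,.12,.1]],[[0,.041,.054],[0,-.041,.054],[0,-.041,.012],[0,.041,.012]]]
T=[[.05,.028,.042],[.05,-.028,.042],[-.05,-.028,.042],[-.05,.028,.042]]
out=[]
for im,n,(x,y),k in((f,"top",(165,100),(220,200)),(s,"scene",(170,165),(220,130))):
    im=cv2.resize(im[y:y+k[1],x:x+k[0]],None,fx=3,fy=3,interpolation=cv2.INTER_CUBIC) 
    for Q,pp in [(w,d) for w in W]+[(T,p)]:
        q=(proj(place(Q,pp),n)-[x,y]+.5)*3
        cv2.polylines(im,[q.astype(int)],True,(255,255,0),1)
    cv2.imwrite(f"pics/ov_{n}.png",im)
E
```

```text
cam [ 0.41090719 -0.01458297  0.96839819]
[ 0.40703846 -0.24728007 -0.372979  ] -21.370122606882422 [[-0.5, -0.3], [0.8, -0.4], [0.3, 1.0], [-0.5, -0.1]]
[ 0.56861888  0.10367902 -0.04691983] -2.6883083006586004 [[-1.0, 0.2], [0.2, 0.8], [-0.7, -1.5], [0.3, -1.1], [1.1, 0.9], [0.1, -0.0]]
```

View pics/ov_top.png

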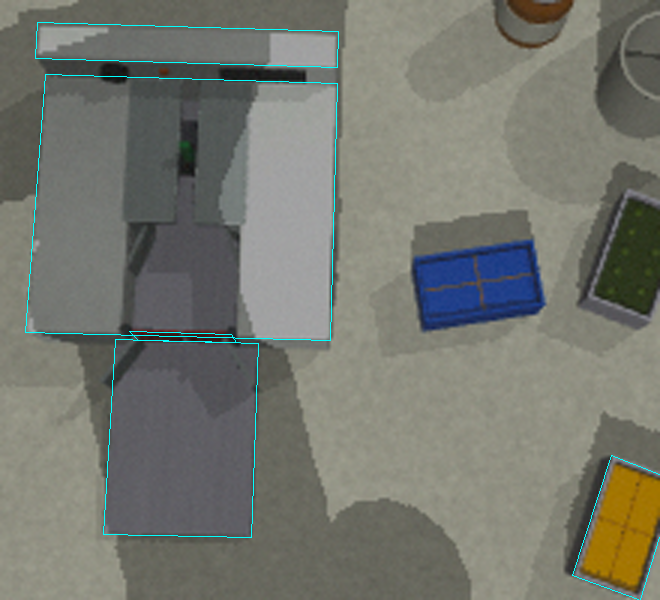

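View pics/ov_scene.png

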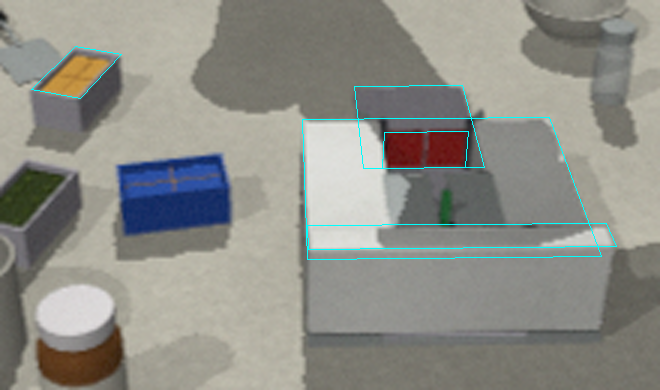

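The overlays fit to about 2 mm: tin at (0.407, -0.247) with yaw -21.4°, dock at (0.569, 0.104) with yaw -2.7°. Next is the grasp.

```bash
cat >> h.py <<'E'
TIN=[.4070,-.2473,-21.4]; D=[.5686,.1037,np.radians(-2.69)]; DY=-2.69
def dk(x,y,z): return place([[x,y,z]],D)[0]
def st(s=""): print(s,"t",round(bot.get_t(),2),"tcp",np.round(bot.get_tcp_pos(),4),"F",np.round(bot.get_force(),1),"w",round(bot.get_width(),3))
E
python3 - <<'E'
from h import *
for y in(-21.4,158.6):
    print(bot.inverse_kinematics([.407,-.2473,.16],[180,0,y]),bot.inverse_kinematics(dk(-.097,0,.16),[180,0,y-DY*0+ (DY+21.4)]))
bot.move_to([.407,-.2473,.14],[180,0,-21.4]);st("above")
print(bot.movel([.407,-.2473,.012],rate=.1,guard=8));st("down")
bot.close(30);st("closed")
bot.movel([.407,-.2473,.17],rate=.12);st("lifted");print(bot.get_gripper_force())
bot.move_to(dk(-.097,0,.15),[180,0,DY]);st("over landing")
f=bot.grab_frame("top");cv2.imwrite("pics/over.png",cv2.resize(f[100:290,165:405],None,fx=3,fy=3,interpolation=cv2.INTER_CUBIC))
E
```

```text
[-3.14640273e+01  8.12295582e+00  1.12423450e+02 -2.54444375e-14
  5.94535944e+01  7.99359727e+01] [ 1.27474738e+01  8.83076107e+00  1.11566100e+02 -2.54444375e-14
  5.96031392e+01  1.05437474e+02]
[ -31.46402726    8.12295582  112.42344974    0.           59.45359444
 -100.06402726] [ 12.74747379   8.83076107 111.56609969   0.          59.60313924
 -74.56252621]
above t 3.23 tcp [ 0.4074 -0.2469  0.14  ] F [-0.1  0.3 -0.5] w 1.002
False
down t 4.66 tcp [ 0.4074 -0.2475  0.0125] F [-0.7 -0.3 -0.3] w 1.001
closed t 6.01 tcp [ 0.407  -0.2473  0.012 ] F [-0.2 -0.1 -0.7] w 0.004
lifted t 7.47 tcp [ 0.4066 -0.247   0.1693] F [ 0.8 -0.5 -0.4] w 0.006
0.0
over landing t 8.83 tcp [0.4719 0.1075 0.15  ] F [ 0.4 -0.4  0.3] w 0.004
```

View pics/over.png

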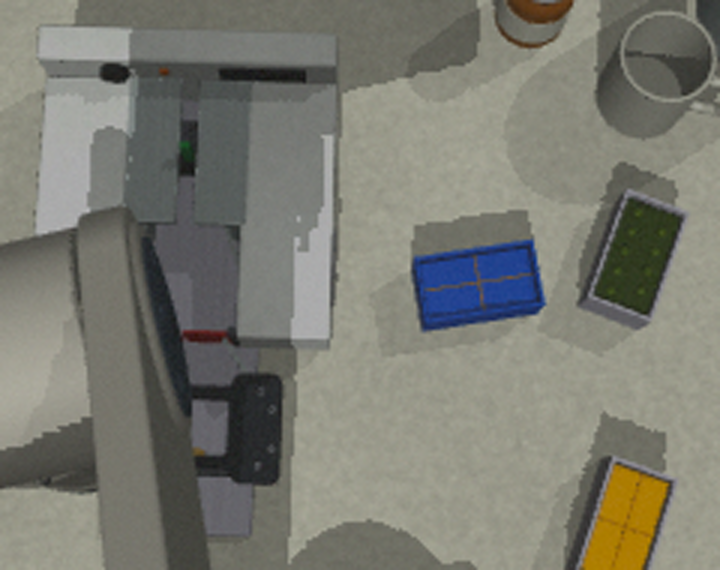

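The grasp missed: the fingers shut empty, and the tin still lies at about (620,520) in this crop. Before reaching again I'll check the calibration against the known hand and base pixels, and whether the tin moved.

```bash
python3 - <<'E'
from h import *
print("start tcp scene800",proj([.204,.591,.179],"scene")/.7,"base",proj([0,0,0],"scene")/.7,proj([0,0,0],"top")/.7)
f0=cv2.imread("top0_raw.png");f=bot.grab_frame("top");s=bot.grab_frame("scene");s0=cv2.imread("scene0_raw.png")
d=cv2.absdiff(f0,f).max(2)[240:310,340:405];print("tin diff",(d>40).sum())
d=cv2.absdiff(s0,s).max(2)[180:235,170:220];print("scene diff",(d>40).sum())
# tin contour vs. prediction
hsv=cv2.cvtColor(f,cv2.COLOR_BGR2HSV)[240:310,340:405];m=cv2.inRange(hsv,(10,150,80),(30,255,255))
m0=cv2.inRange(cv2.cvtColor(f0,cv2.COLOR_BGR2HSV)[240:310,340:405],(10,150,80),(30,255,255))
for k in(m,m0):
    print(cv2.minAreaRect(cv2.findNonZero(k)))
bot.open();
st();q=proj(bot.get_tcp_pos(),"scene")/.7;print(q, bot.get_eef_rot())
x0,y0=int(q[0][0]*.7)-90,int(q[0][1]*.7)-110
im=cv2.resize(s[max(y0,0):max(y0,0)+190,x0:x0+200],None,fx=3,fy=3,interpolation=cv2.INTER_CUBIC)
cv2.drawMarker(im,tuple(int(v) for v in (q[0]*.7-[x0,max(y0,0)])*3),(255,0,255),0,20,1)
cv2.imwrite("pics/hand.png",im)
E
```

```text
start tcp scene800 [[617.18435778 172.2888099 ]] base [[379.28550256 210.67132503]] [[389.05756933 656.05590969]]
tin diff 0
scene diff 0
((33.0, 35.5), (19.621606826782227, 38.46354675292969), 17.650123596191406)
((32.999996185302734, 35.499996185302734), (19.573537826538086, 38.494625091552734), 17.52556800842285)
 t 10.36 tcp [0.4717 0.1082 0.15  ] F [-0.1 -0.5 -0.2] w 0.998
[[442.78265292 234.29972167]] [ 1.79999411e+02  1.04292750e-03 -2.69193246e+00]
```

View pics/hand.png

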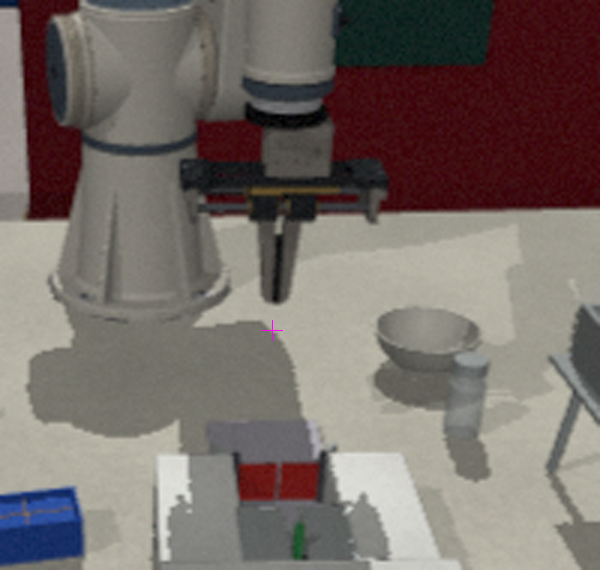

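The stated TCP projects about 9 raw px below the fingertips actually seen, so the hand really sits about 30 mm higher than stated. That explains the empty grasp: the tips passed above the tin. I'll measure the offset by gently touching bare table with the closed fingers, and compare with both cameras.

```bash
python3 - <<'E'
from h import *
bot.close(5)
bot.move_to([.42,-.08,.10],[180,0,-2.69])
bot.movel([.42,-.08,.015],rate=.1,guard=5)
g=bot.movel([.42,-.08,-.05],rate=.012,guard=4);st(f"touch {g}")
p=bot.get_tcp_pos();ims=[]
for n in("scene","top"):
    f=bot.grab_frame(n)
    q=proj([p,[p[0],p[1],0]],n);x0,y0=(q[1]-[55,75]).astype(int)
    im=cv2.resize(f[y0:y0+110,x0:x0+110],None,fx=3.5,fy=3.5,interpolation=cv2.INTER_CUBIC)
    for a,c in zip(q,((255,0,255),(255,255,0))): cv2.drawMarker(im,tuple(int(v) for v in (a-[x0,y0]+.5)*3.5),c,0,20,1)
    ims.append(im)
cv2.imwrite("pics/touch.png",np.hstack(ims))
bot.movel([.42,-.08,.06],rate=.1);st()
E
```

```text
touch True t 17.16 tcp [ 0.42  -0.08  -0.035] F [-1.3 -0.5  6. ] w 0.006
 t 18.36 tcp [ 0.4196 -0.0799  0.0595] F [-0.2 -0.4 -0.5] w 0.008
```

View pics/touch.png

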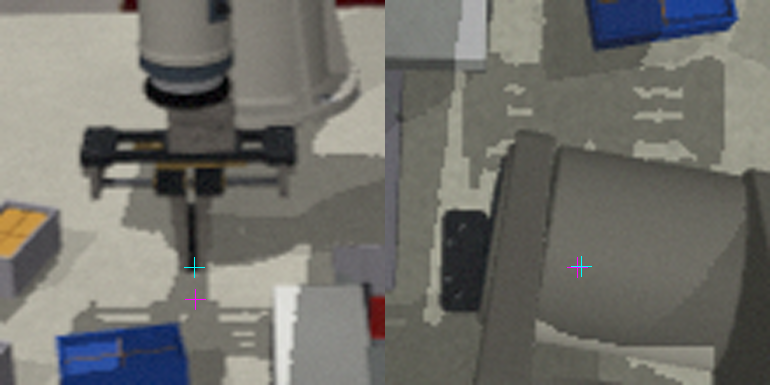

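The fingertips touch the table at a reading of z = -0.035, and the scene picture puts the tip at the (x, y, 0) marker (194,268). So x and y are right, and z reads 34 to 35 mm too low. I'll correct for it and grasp again.

```bash
cat >> h.py <<'E'
ZO=-.0345
def T(p): p=np.array(p,float); p[2]+=ZO; return p   # true -> commanded
E
python3 - <<'E'
from h import *
bot.open()
bot.move_to(T([.407,-.2473,.09]),[180,0,-21.4])
print(bot.movel(T([.407,-.2473,.012]),rate=.08,guard=6));st("down")
bot.close(30);st("closed");print(bot.get_gripper_force())
if bot.get_width()>.4:
    bot.movel(T([.407,-.2473,.12]),rate=.12);st("lifted")
    bot.move_to(T(dk(-.097,0,.11)),[180,0,DY]);st("over")
    bot.movel(T(dk(-.097,0,.034)),rate=.1)
    g=bot.movel(T(dk(-.097,0,.020)),rate=.015,guard=3);st(f"set {g}")
    f=bot.grab_frame("top");s=bot.grab_frame("scene");cv2.imwrite("set_top.png",f)
    cv2.imwrite("pics/set.png",np.hstack([cv2.resize(f[150:300,180:310],None,fx=3,fy=3),cv2.resize(s[140:290,240:370],None,fx=3,fy=3)]))
E
```

```text
False
down t 21.57 tcp [ 0.4074 -0.2475 -0.0221] F [-0.2  0.3 -0.4] w 0.999
closed t 22.2 tcp [ 0.407  -0.2474 -0.0224] F [-1.7 -1.5  1.6] w 0.605
30.000508725643158
lifted t 23.25 tcp [ 0.4064 -0.247   0.0848] F [-0.1  0.1 -3.1] w 0.607
over t 24.61 tcp [0.4718 0.1075 0.0754] F [ 0.1  0.6 -5. ] w 0.608
set True t 26.18 tcp [ 0.4716  0.1083 -0.0105] F [0.1 0.1 5. ] w 0.601
```

View pics/set.png

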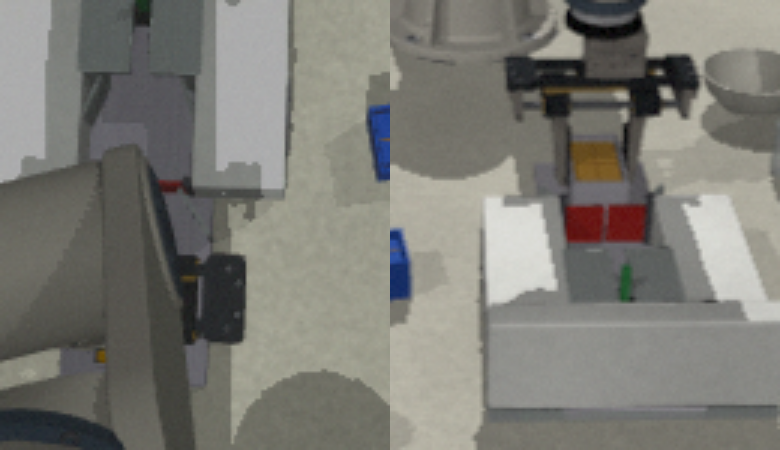

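Set down on the shelf: it stopped at true z 0.024, as expected, and the tin sits square in front of the flaps at scene crop (597,160). Now release it, go behind, close the fingers and push while watching the force.

```bash
cat > push.py <<'E'
from h import *
ax=np.array([np.cos(D[2]),np.sin(D[2]),0])
def F(): return -float(bot.get_force()@ax)-F0
def X(): return float((bot.get_tcp_pos()-dk(0,0,0))@ax)
F0=0.
E
python3 - <<'E'
import push; from push import *
bot.open()
bot.movel(T(dk(-.097,0,.08)),rate=.12)
bot.close(20)
bot.movel(T(dk(-.19,0,.08)),rate=.15)
bot.movel(T(dk(-.19,0,.030)),rate=.1,guard=6)
bot.pause(.15);push.F0=F();st("behind")
for x,r,g in((-.118,.03,8),(-.09,.02,13),(-.05,.02,12),(-.005,.025,12),(.026,.02,12)):
    hit=bot.movel(T(dk(x,0,.030)),rate=r,guard=g)
    print(x,hit,"X",round(X(),4),"F",round(F(),1),"Fz",round(bot.get_force()[2],1),"t",round(bot.get_t(),1))
    if hit: break
E
```

```text
behind t 30.5 tcp [ 0.3795  0.1128 -0.004 ] F [0.4 0.2 0.9] w 0.002
-0.118 False X -0.118 F 2.1 Fz -1.4 t 33.0
-0.09 False X -0.0898 F 2.2 Fz -1.7 t 34.6
-0.05 False X -0.05 F 4.6 Fz 2.6 t 36.8
-0.005 False X -0.0051 F 3.4 Fz 0.9 t 38.7
0.026 False X 0.026 F 2.8 Fz 1.3 t 40.4
```

Pushing went smoothly through the flaps. Now small steps to feel for the buffer and its stop.

```bash
python3 - <<'E'
import push; from push import *
push.F0=-.5
x=X();L=[]
while x<.070 and bot.get_t()<60:
    x+=.0015
    f=F();hit=bot.movel(T(dk(x,0,.030)),rate=.012,guard=max(17-f,2))
    L.append((round(X()*1e3,1),round(F(),1)))
    if hit or F()>14: break
print(L,"hit",hit,"t",bot.get_t(),bot.get_force().round(1))
s=bot.grab_frame("scene");cv2.imwrite("pics/home.png",cv2.resize(s[180:290,260:380],None,fx=5,fy=5,interpolation=cv2.INTER_CUBIC))
E
```

```text
[(27.9, 1.4), (29.3, 2.2), (30.7, 2.0), (32.2, 1.7), (32.8, 6.2), (33.6, 8.0), (35.0, 7.5), (36.6, 7.1), (38.1, 7.7), (39.7, 6.6), (40.6, 8.8), (39.9, 0.9)] hit True t 43.6333 [-0.4 -0.5 -0.4]
```

The buffer yielded from about 32.5 mm to 40.6 mm, which is its 8 mm of travel, at about 7.5 N, then came a firm stop that tripped the guard. I'll confirm with one more gentle push, then withdraw.

```bash
python3 - <<'E'
import push; from push import *
push.F0=-.5
x=X();L=[];hit=False
while not hit and x<.046:
    x+=.0007; hit=bot.movel(T(dk(x,0,.030)),rate=.008,guard=max(15.5-F(),2))
    L.append((round(X()*1e3,1),round(F(),1),hit))
    if F()>14: break
print(L)
bot.movel(T(dk(X()-.003,0,.030)),rate=.03)
bot.movel(T(dk(X(),0,.14)),rate=.08,guard=12);st("up")
bot.movel(T(dk(-.20,0,.17)),rate=.2)
bot.pause(.3);st("clear")
f=bot.grab_frame("top");s=bot.grab_frame("scene")
cv2.imwrite("pics/end.png",np.hstack([cv2.resize(f[100:240,170:290],None,fx=3.3,fy=3.3,interpolation=cv2.INTER_CUBIC),cv2.resize(s[165:305,255:375],None,fx=3.3,fy=3.3,interpolation=cv2.INTER_CUBIC)]))
E
```

```text
[(40.1, 2.5, False), (40.1, 5.4, False), (40.0, 7.7, False), (40.0, 10.1, False), (40.0, 12.5, False), (40.0, 16.0, False)]
up t 47.27 tcp [0.606  0.1019 0.1049] F [-0.1  0.3 -0.3] w 0.003
clear t 48.92 tcp [0.369  0.113  0.1353] F [ 0.6 -0.2 -0.8] w 0.004
```

View pics/end.png

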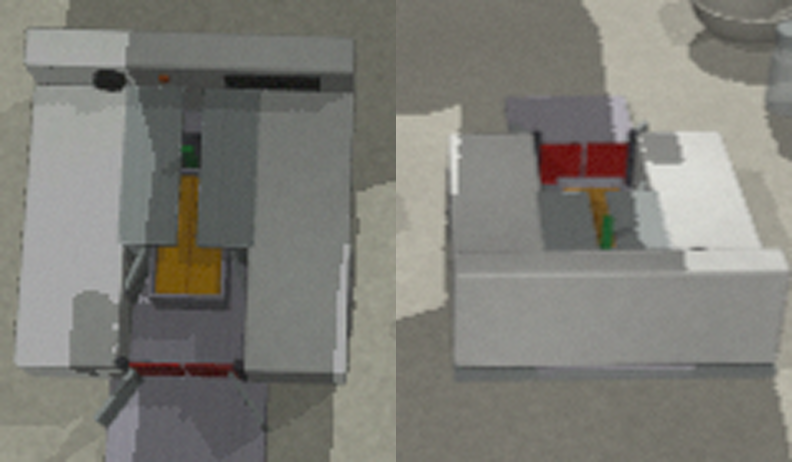

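The second push met a rigid stop: no motion at 40.0 mm while the force rose to 16 N. In the picture the tin sits level in the guide, its rear end at top crop (188,298), and both flaps are closed at (130–235,368).

```bash
python3 -c "
from plant import bot
print(bot.finish_job())"
```

```text
the job is handed in; nothing more can be done
None
```

The cornbread tin is in the dock with the buffer pushed home against its stop, both flaps closed behind it and the hand clear; I handed the job in at about 49 s, and no push force I read was above about 17 N.

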